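# Tamp the dressing stones level in their tub

## Task

In one of the two white tubs two of the grey dressing stones have propped each other up like a tent. Take the wooden tamper (the square block with an upright post) by its post, press it flat down into that tub until all the stones lie flat and level, then lift it out and stand it upright on the bench again, clear of the tubs.

Things in the scene. Friction and masses are not known exactly. Their poses are not given: they have to be found in the camera images.
- tub: White plastic tub with the propped stones, fixed: outside 140 (x) x 138 (y) x 60 mm high, inside 130 x 128, floor and walls 5 mm, open on top. Origin: centre of its underside, on the bench; z up. Holds six loose stones: four lie flat in two rows along its y sides, two are propped up in the middle between them. Level, their tops are 20 mm above the bench. The other tub has only flat stones.
- tamper_center (a point): Loose wooden tamper standing on the bench: flat foot 102 (x) x 98 (y) x 20 mm, square post 30 x 30 mm up from its middle, top 130 mm above the underside; 0.2 to 0.4 kg. This point is its centre, 65 mm above the underside; z up the post, x and y along the foot's sides and post's faces. Turned parallel to the tub's sides the foot fits in with about 14 mm to spare all round, either way.
- stone_a_center (a point): One of the two propped stones: grey, 60 x 38 x 15 mm (its own x, y, z), rounded ends, 90 g; this point is its centre. Starts leaning at about 40 degrees, lower end on the floor towards the tub's -x side, upper end against the other stone over the tub's middle, top 50 mm above the bench. A few newtons from above make the lower ends slide apart. Lying flat, its centre is 12.5 mm above the bench.
- stone_b_center (a point): One of the two propped stones: grey, 60 x 38 x 15 mm (its own x, y, z), rounded ends, 90 g; this point is its centre. Starts leaning at about 40 degrees, lower end on the floor towards the tub's +x side, upper end against the other stone over the tub's middle, top 50 mm above the bench. A few newtons from above make the lower ends slide apart. Lying flat, its centre is 12.5 mm above the bench.
Things that resemble listed ones, but are neither listed nor needed, are in the scene too. What is shaped like the part that bears stone_a_center but turquoise is not meant.

How it is judged:
By the outcome, as a careful person would: the job done as asked, in the order asked, and still so for the second after the job is handed in, with the robot touching nothing.
It also fails if it takes over 48 s, if anything falls off the work surface, if the arm or the gripper's body presses on something with over 40 N, if the wrist force passes 120 N, or if a joint passes its speed limit or range.

## Robot

A 6-joint arm with a two-finger parallel gripper is mounted at the origin on the work surface. World frame = base frame: x ahead of the robot, y to its left, z up, the work surface at z = 0. Lengths are in mm, angles in rad, forces in N, time in s.
With the tool pointing down it reaches from about 275 to 1000 mm from the base axis. Payload 8.4 kg.
Tool frame: the origin (TCP) lies at the very end of the fingers, on their centre line; the grasp point (between the pads) lies 19 mm behind it; z points along the fingers, y is the direction in which the jaws open and shut (so a half turn about z gives the same grasp; the last joint's range is limited). The gripper opens to 85 mm and grips with 20 to 120 N. Pads are 22 mm wide; open, the fingers measure 114 mm over their backs; the gripper's body (76 mm by 85 mm) begins 54 mm behind the grasp point. The pads swing forward as they close: fully open they stand 13 mm farther back than shut.
Start: joints at [1.271, 0.353, 1.633, -0, 1.155, -0.002], TCP at [183.385, 597.493, 231.281] pointing down, gripper open.
Joint ranges: [-2.63, 2.63], [-0.92, 2.1], [0.06, 2.66], [-1.3, 4.44], [0, 2.69], [-3.02, 3.02]. Speed limits (rad/s): [2.22, 2.22, 2.79, 3.14, 3.14, 3.14].

## Interface

Orientations are given as [roll, pitch, yaw] about the fixed x, y, z axes, in that order (R = Rz(yaw) Ry(pitch) Rx(roll)).
In Python, from rig import sense, grab_frame, get_calibration, sign_off, boxes_of, trace gives the robot as it stands.
- The arm moves only by the tool servo_tool, never from a script. Its argument "rows" is a list of rows, each a list of 3 entries, a list of its own where there are three numbers: the finger opening in mm, from 0 to 85.4, then the shift along the tool's x, y, z in mm, then the turn, a rotation vector about the tool's x, y, z in degrees. A call has 1 to 8 rows; each row shifts and turns the commanded pose from where the row before left it, along the tool's axes as they then stand; what a row does not reach is not made up. A row lasts 1/8 s, in which the tool goes at most 62.5 mm and 10.7 degrees, less where a joint would pass 70% of its speed; a pose out of reach is approached as far as the arm can. A call is refused whole if a number of a shift passes 62.5 or a number of a turn 10.7, either way. A call with a gripper value outside its range is refused whole. The fingers move at their own pace and stop on an object; "force" is the grip in N (left out, the last holds). Time passes only in rows, so rows that do not move let the fingers close. It gives the time, the measured TCP pose, the force and the opening at its end, in the units of the state.
- sense(): the state, without advancing time (a new reading comes with each control period).
- grab_frame(name): name is "scene" or "top"; returns the picture (384x512x3 uint8, blue, green, red); there is no depth.
- get_calibration(name): a dict with "intrinsics" (3x3 intrinsics, pixels), "world_to_cam" (4x4, takes a point from world to camera coordinates). Camera axes: x right, y down, z forward; pixel columns grow to the right and rows downward; lengths in mm; the calibration is good to about 2 mm. A picture is of the moment at which its call begins. get_calibration takes no time and is no camera call.
- sign_off(): hands the job in, once; it reports no verdict.
Trained networks look in the newest picture that a camera, given by its name, has taken for a name from the list of things; names that differ only in an ending like _2 or _b are one class to them, and where a whole thing is asked for, a point or a joint stands for the part that bears it (a point fixed in the world has none). Each returns a list of dicts, best first, with "conf" (0 to 1); they miss things now and then, are a little off and sometimes report something else, mostly with a low value. They report only what shows in the picture. A call takes as long as a camera call. They do not tell look-alikes from the thing itself.
- boxes_of(camera, thing): "centre" ([x, y, z] in mm, in the coordinates of the camera as it stood for that picture, good to about 4 mm: the middle of the surface that is visible of it).
- trace(camera, thing): "mask" (384x512 bool, what is visible of it).
The state is a dict: "clock": time; "qpos": joint angles; "qvel": joint speeds; "joint_efforts": joint torques, N m; "eef_pos": TCP position; "tcp_rot": TCP orientation; "contact_force": force on the tool from outside, world axes, zero at the start; "wrist_torque": the same for the moment, N m; "opening": opening from 0.0 (shut) to 1.0 (fully open).
Only numpy, scipy, OpenCV 4.12 (cv2) and the standard library are available. Lean on these libraries where they do the work, as an engineer would, in place of code of your own. Each camera call takes 0.05 s, during which the arm holds its last target. There are 200 camera calls.

## Working session

There is one attempt and no reset: what is moved stays moved. The work goes in short steps, Python scripts to look and compute and a tool call to move; the robot and the scene stay as the last step left them, time stands still between calls to the robot, and variables do not carry over. Pictures are saved under pics/ and viewed, about 8 in all and at most 12, crops included, and the job is handed in when it is done.

Besides the shell and the picture viewer there is one more tool, called by a JSON object that holds its "api" and its "payload". servo_tool: Moves the arm, as the interface text tells. Its arguments: {"type":"object","properties":{"rows":{"type":"array","items":{"type":"array"}},"force":{"type":"number"}},"required":["rows"]}

```bash
ls; mkdir -p pics
cat > h.py <<'E'
import numpy as np, cv2
from rig import *
def toworld(cam,p):
    T=np.array(get_calibration(cam)["world_to_cam"]); return (np.linalg.inv(T)@np.r_[p,1])[:3]
def proj(cam,P):
    c=get_calibration(cam);T=np.array(c["world_to_cam"]);K=np.array(c["intrinsics"])
    q=(T@np.c_[P,np.ones(len(P))].T)[:3]; u=K@q; return (u[:2]/u[2]).T
def backz(cam,uv,z):
    c=get_calibration(cam);T=np.array(c["world_to_cam"]);K=np.array(c["intrinsics"])
    uv=np.atleast_2d(uv).astype(float); d=(T[:3,:3].T@np.linalg.inv(K)@np.c_[uv,np.ones(len(uv))].T).T
    o=-T[:3,:3].T@T[:3,3]; return o+d*((z-o[2])/d[:,2])[:,None]
E
python3 - <<'E'
from h import *
np.set_printoptions(precision=1,suppress=True)
s=sense();print(s)
ims=[]
for c in("scene","top"):
    im=grab_frame(c);ims.append(im)
    for t in("tub","tamper_center","stone_a_center"):
        for d in boxes_of(c,t):
            p=np.array(d["centre"]);w=toworld(c,p);print(c,t,round(d["conf"],2),w,proj(c,[w])[0])
    print(np.array(get_calibration(c)["world_to_cam"]))
a=cv2.resize(np.vstack(ims),None,fx=.78,fy=.78)
cv2.imwrite("pics/1.png",np.vstack(ims)[:, :] if 0 else a)
E
```

```text
pics
{'clock': 0.0, 'qpos': array([ 1.3,  0.4,  1.6,  0. ,  1.2, -0. ]), 'qvel': array([ 0.,  0., -0.,  0., -0., -0.]), 'joint_efforts': array([ -0. , -60.5, -34.2,   0. ,   0. ,   0. ]), 'eef_pos': array([183.3, 597. , 230.6]), 'tcp_rot': array([-3.1, -0. ,  2.8]), 'contact_force': array([-0.4,  0.1,  0.2]), 'wrist_torque': array([ 0.,  0., -0.]), 'opening': 0.9977020951893067}
scene tub 0.82 [ 605.8 -226.4   34.5] [204.5 193.3]
scene stone_a_center 0.65 [ 572.5 -432.7   17.1] [188.4 165.8]
scene stone_a_center 0.53 [ 437.5 -295.5   18.6] [246.1 172.8]
scene stone_a_center 0.5 [ 422.  -154.9   10.8] [275.1 194.4]
scene stone_a_center 0.45 [ 590.4 -239.2   42. ] [207.6 187.4]
[[  -0.9    0.5   -0.   500.2]
 [   0.3    0.5   -0.9  -27.3]
 [  -0.4   -0.7   -0.5 1137.2]
 [   0.     0.     0.     1. ]]
top tub 0.63 [ 612.8 -253.6   58.6] [328.7 172.1]
top tamper_center 0.63 [483.  -19.4  21.7] [237.4 220.9]
top stone_a_center 0.92 [ 433.4 -301.3   14.7] [344.  242.7]
top stone_a_center 0.8 [ 570.4 -250.8   38.8] [326.4 189.4]
top stone_a_center 0.8 [ 568.2 -439.    14.2] [395.9 193. ]
top stone_a_center 0.71 [ 408.3 -156.7   16.1] [288.7 250.8]
[[  0.   -1.   -0.  -89.9]
 [ -1.   -0.   -0.1 558.5]
 [  0.1   0.   -1.  896.2]
 [  0.    0.    0.    1. ]]
```

View pics/1.png

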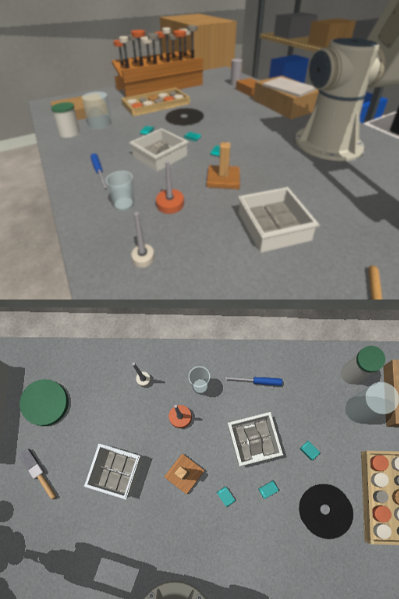

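The pictures show the propped tub at top px (328,178) and a flat tub at about (145,220). The wooden tamper is at (237,221). Possible mix-ups for the tamper are the orange disc with a rod at (231,150) and the white knob at (182,102). For the stones, the turquoise ones are at (396,193), (344,243) and (289,251).

Run:
```python
from h import *
np.set_printoptions(precision=1,suppress=True)
im=grab_frame("top")
cr=im[130:280,200:390]; 
out=cv2.resize(cr,None,fx=4,fy=4,interpolation=cv2.INTER_CUBIC)
for t in("tub","tamper_center"):
    for d in trace("top",t):
        m=d["mask"].astype(np.uint8)
        r=cv2.minAreaRect(cv2.findNonZero(m));b=cv2.boxPoints(r)
        print(t,round(d["conf"],2),m.sum(),r);
        z=60 if t=="tub" else 20
        w=backz("top",b,z);print(w, w.mean(0))
        cs,_=cv2.findContours(m,0,2)
        for c in cs: cv2.polylines(out,[((c-[200,130])*4+2).astype(np.int32)],True,(0,255,0),1)
cv2.imwrite("pics/2.png",out)
```

```text
tamper_center 0.78 1362 ((236.305419921875, 222.80422973632812), (37.01273727416992, 38.14263153076172), 38.04704284667969)
[[466.6  53.3  20. ]
 [548.3  -6.4  20. ]
 [489.3 -86.1  20. ]
 [409.  -26.2  20. ]] [478.3 -16.3  20. ]
```

View pics/2.png

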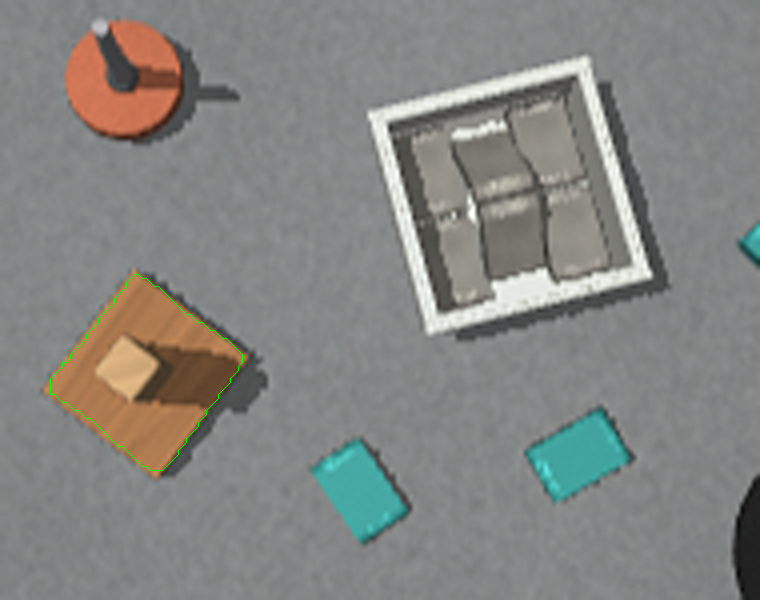

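The crop shows the tub with the tent of stones: rim corners at crop px (370,112), (588,58), (652,277) and (430,333). The wooden tamper's post top is at (130,368). I compute both poses from these corners.

Run:
```python
from h import *
np.set_printoptions(precision=2,suppress=True)
f=lambda L:(np.array(L)+.5)/4-.5+[200,130]
T=backz("top",f([(370,112),(588,58),(652,277),(430,333)]),60)[:,:2]
F=backz("top",f([(135,271),(247,356),(157,474),(45,390)]),20)[:,:2]
P=backz("top",f([[130,368]]),130)
PC=backz("top",f([(124,335),(162,367),(131,402),(94,373)]),130)[:,:2]
for n,A in(("tub",T),("foot",F),("post",PC)):
    e=np.roll(A,-1,0)-A; print(n,A.mean(0),"len",np.linalg.norm(e,axis=1),"ang",np.degrees(np.arctan2(e[:,1],e[:,0]))%90)
s=sense();print(P,s["tcp_rot"],s["qpos"],s["clock"])
from scipy.spatial.transform import Rotation as R
print(R.from_euler("xyz",s["tcp_rot"]).as_matrix())
```

```text
tub [ 596.86 -249.08] len [145.15 146.81 145.1  147.42] ang [15.33 15.78 15.58 15.8 ]
foot [478.26 -15.88] len [94.1  97.5  92.95 98.94] ang [54.33 54.07 55.21 54.74]
post [476.81 -15.69] len [29.29 27.19 27.65 28.24] ang [51.67 50.03 53.85 53.45]
[[477.54 -17.   130.  ]] [ 3.14 -0.    2.84] [ 1.27  0.35  1.63  0.    1.16 -0.  ] 0.55
[[-0.96  0.29 -0.  ]
 [ 0.29  0.96  0.  ]
 [ 0.    0.   -1.  ]]
```

```bash
cat >> h.py <<'E'
from scipy.spatial.transform import Rotation as R
def plan(p,ydeg,n):
    "rows from present pose to TCP p, tool down, tool-y heading ydeg (world)"
    s=sense();M=R.from_euler("xyz",s["tcp_rot"]);pos=np.array(s["eef_pos"])
    t=np.radians(ydeg);y=np.array([np.cos(t),np.sin(t),0]);z=np.array([0,0,-1.]);G=R.from_matrix(np.c_[np.cross(y,z),y,z])
    rv=(M.inv()*G).as_rotvec()/n;d=(np.array(p)-pos)/n
    print("t",s["clock"],"pos",pos.round(1),"yhead",np.degrees(np.arctan2(*M.as_matrix()[1::-1,1])).round(1),"F",s["contact_force"].round(1),"op",round(s["opening"]*85.4,1))
    for i in range(n):
        print(M.inv().apply(d).round(1).tolist(),np.degrees(rv).round(2).tolist()); M=M*R.from_rotvec(rv)
E
python3 -c "
from h import *
plan([477.5,-16,200],-35.4,16)"
```

```text
t 0.55 pos [183.4 597.5 231.3] yhead 72.9 F [-0.9 -0.3 -0.2] op 85.1
[-28.8, -31.3, 2.0] [0.0, -0.0, 6.77]
[-32.3, -27.6, 2.0] [0.0, -0.0, 6.77]
[-35.3, -23.6, 2.0] [0.0, -0.0, 6.77]
[-37.9, -19.3, 2.0] [0.0, -0.0, 6.77]
[-39.9, -14.7, 2.0] [0.0, -0.0, 6.77]
[-41.4, -9.9, 2.0] [0.0, -0.0, 6.77]
[-42.2, -5.0, 2.0] [0.0, -0.0, 6.77]
[-42.5, 0.1, 2.0] [0.0, -0.0, 6.77]
[-42.2, 5.1, 2.0] [0.0, -0.0, 6.77]
[-41.3, 10.0, 2.0] [0.0, -0.0, 6.77]
[-39.9, 14.8, 2.0] [0.0, -0.0, 6.77]
[-37.8, 19.4, 2.0] [0.0, -0.0, 6.77]
[-35.3, 23.7, 2.0] [0.0, -0.0, 6.77]
[-32.2, 27.7, 2.0] [0.0, -0.0, 6.77]
[-28.7, 31.3, 2.0] [0.0, -0.0, 6.77]
[-24.8, 34.5, 2.0] [0.0, -0.0, 6.77]
```

{"api": "servo_tool", "payload": {"rows": [[85,[-29,-31,2],[0,0,6.8]],[85,[-32,-28,2],[0,0,6.8]],[85,[-35,-24,2],[0,0,6.8]],[85,[-38,-19,2],[0,0,6.8]],[85,[-40,-15,2],[0,0,6.8]],[85,[-41,-10,2],[0,0,6.8]],[85,[-42,-5,2],[0,0,6.8]],[85,[-42,0,2],[0,0,6.8]]]}}

```text
clock: 1.55
eef_pos: [329.2, 289.9, 215.5]
tcp_rot: [3.141, -0.0, 1.891]
contact_force: [-0.7, 0.9, -0.2]
opening: 0.99
```

{"api": "servo_tool", "payload": {"rows": [[85,[-42,5,2],[0,0,6.8]],[85,[-41,10,2],[0,0,6.8]],[85,[-40,15,2],[0,0,6.8]],[85,[-38,19,2],[0,0,6.8]],[85,[-35,24,2],[0,0,6.8]],[85,[-32,28,2],[0,0,6.8]],[85,[-29,31,2],[0,0,6.8]],[85,[0,0,0],[0,0,0]]]}}

```text
clock: 2.55
eef_pos: [456.7, 20.4, 201.4]
tcp_rot: [3.141, -0.0, 1.059]
contact_force: [-0.5, 0.6, 0.3]
opening: 0.996
```

```bash
python3 -c "
from h import *
plan([477.5,-16,180],-35.4,3)
im=grab_frame('scene')
ds=boxes_of('scene','tamper_center')
for d in ds: print(d['conf'],toworld('scene',d['centre']))
d=trace('scene','tamper_center'); print([(q['conf'],q['mask'].sum()) for q in d])
c=im[150:270,220:360]; cv2.imwrite('pics/3.png',cv2.resize(c,None,fx=5,fy=5,interpolation=2))
"
```

```text
t 2.55 pos [456.7  20.4 201.4] yhead -29.3 F [-0.5  0.6  0.3] op 85.1
[-7.2, 12.0, 7.1] [0.02, -0.0, 2.03]
[-6.8, 12.2, 7.1] [0.02, -0.0, 2.03]
[-6.3, 12.5, 7.1] [0.02, -0.0, 2.03]
0.71 [486.32138907  -5.12877383  21.69591003]
[(0.97, np.int64(1651))]
```

View pics/3.png

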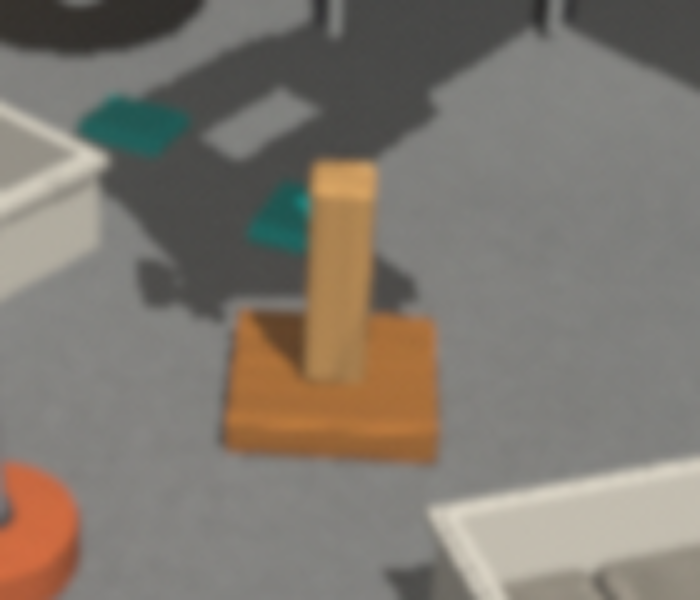

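The scene crop shows the post top centred at about crop px (345,179), with the foot square below it. I check this against the top view.

```bash
python3 -c "
from h import *
f=lambda L:(np.array(L)+.5)/5-.5+[220,150]
A=backz('scene',f([(313,160),(376,162),(377,198),(311,194)]),130);print(A.mean(0))
B=backz('scene',f([(238,312),(436,318),(440,430),(230,410)]),20);e=np.roll(B,-1,0)-B;print(B.mean(0),np.degrees(np.arctan2(e[:,1],e[:,0]))%90)
plan([477,-15,90],-35.6,5)
"
```

```text
[479.54073287 -13.90186204 130.        ]
[477.36066382 -16.35631495  20.        ] [56.39892667 54.22169251 50.63647601 55.5117033 ]
t 2.7 pos [455.3  22.8 201.3] yhead -29.0 F [ 0.3  1.1 -0.2] op 85.1
[-4.5, 7.5, 22.2] [-0.0, -0.0, 1.31]
[-4.3, 7.6, 22.2] [-0.0, -0.0, 1.31]
[-4.2, 7.7, 22.3] [-0.0, -0.0, 1.31]
[-4.0, 7.8, 22.3] [-0.0, -0.0, 1.31]
[-3.8, 7.8, 22.3] [-0.0, -0.0, 1.31]
```

{"api": "servo_tool", "payload": {"rows": [[85,[-11,19,10],[0,0,3.2]],[85,[-10,19.5,10],[0,0,3.2]],[85,[0,0,20],[0,0,0]],[85,[0,0,25],[0,0,0]],[85,[0,0,25],[0,0,0]],[85,[0,0,15],[0,0,0]],[85,[0,0,8],[0,0,0]],[85,[0,0,0],[0,0,0]]]}}

```text
clock: 3.7
eef_pos: [478.0, -14.9, 88.2]
tcp_rot: [-3.141, 0.0, 0.952]
contact_force: [0.3, -0.3, 0.7]
opening: 0.996
```

```bash
python3 -c "
from h import *
plan([478,-15.5,88],-35.4,1)
"
```

```text
t 3.7 pos [478.  -14.9  88.2] yhead -35.4 F [ 0.3 -0.3  0.7] op 85.0
[-0.5, 0.4, 0.2] [-0.02, 0.01, -0.03]
```

{"api": "servo_tool", "payload": {"rows": [[20,[0,0,0],[0,0,0]],[20,[0,0,0],[0,0,0]],[20,[0,0,0],[0,0,0]],[20,[0,0,0],[0,0,0]],[20,[0,0,0],[0,0,0]],[20,[0,0,0],[0,0,0]],[20,[0,0,0],[0,0,0]],[20,[0,0,0],[0,0,0]]], "force": 70}}

```text
clock: 4.7
eef_pos: [478.5, -15.3, 88.8]
tcp_rot: [3.141, -0.0, 0.952]
contact_force: [-1.0, -1.3, 6.1]
opening: 0.34
```

{"api": "servo_tool", "payload": {"rows": [[20,[0,0,-10],[0,0,0]],[20,[0,0,-20],[0,0,0]],[20,[0,0,-25],[0,0,0]],[20,[0,0,-25],[0,0,0]],[20,[0,0,-20],[0,0,0]],[20,[0,0,-10],[0,0,0]],[20,[0,0,0],[0,0,0]]]}}

```text
clock: 5.58
eef_pos: [478.2, -15.2, 198.7]
tcp_rot: [3.141, -0.0, 0.952]
contact_force: [-0.2, -0.7, -3.4]
opening: 0.34
```

```bash
python3 -c "
from h import *
plan([597,-249,197],-74.4,12)
a=grab_frame('scene');b=grab_frame('top')
c=np.hstack([cv2.resize(a[120:270,200:350],(390,390),interpolation=2),cv2.resize(b[120:270,190:340],(390,390),interpolation=2)]); cv2.imwrite('pics/4.png',c)
"
```

```text
t 5.575 pos [478.2 -15.2 198.7] yhead -35.5 F [-0.2 -0.7 -3.4] op 29.0
[-10.1, 19.4, 0.1] [0.0, -0.0, 3.24]
[-9.0, 19.9, 0.1] [0.0, -0.0, 3.24]
[-7.9, 20.4, 0.1] [0.0, -0.0, 3.24]
[-6.7, 20.8, 0.1] [0.0, -0.0, 3.24]
[-5.5, 21.1, 0.1] [0.0, -0.0, 3.24]
[-4.3, 21.4, 0.1] [0.0, -0.0, 3.24]
[-3.1, 21.6, 0.1] [0.0, -0.0, 3.24]
[-1.9, 21.8, 0.1] [0.0, -0.0, 3.24]
[-0.6, 21.8, 0.1] [0.0, -0.0, 3.24]
[0.6, 21.8, 0.1] [0.0, -0.0, 3.24]
[1.8, 21.8, 0.1] [0.0, -0.0, 3.24]
[3.1, 21.6, 0.1] [0.0, -0.0, 3.24]
```

View pics/4.png

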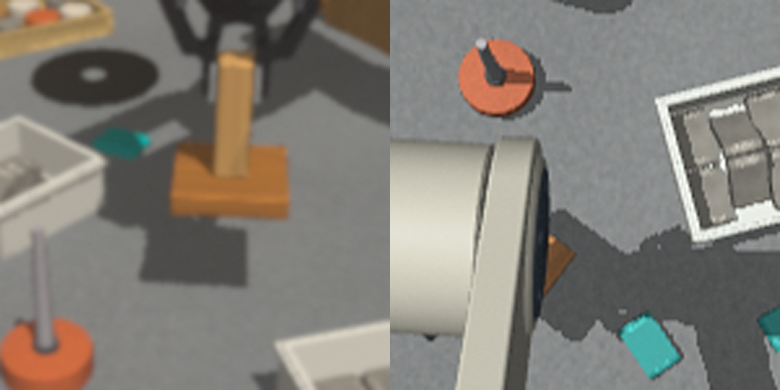

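The tamper is held upright by its post at left-half px (235,115), and the tub is still untouched. Now I carry it over the tub.

{"api": "servo_tool", "payload": {"rows": [[20,[-5,10,0],[0,0,3.2]],[20,[-9,20,0],[0,0,3.2]],[20,[-8,20,0],[0,0,3.2]],[20,[-7,21,0],[0,0,3.2]],[20,[-5.5,21,0],[0,0,3.2]],[20,[-4,21,0],[0,0,3.2]],[20,[-3,22,0],[0,0,3.2]],[20,[-2,22,0],[0,0,3.2]]]}}

```text
clock: 6.68
eef_pos: [553.6, -162.7, 198.2]
tcp_rot: [-3.142, -0.0, 0.501]
contact_force: [-0.2, -0.4, -3.8]
opening: 0.346
```

{"api": "servo_tool", "payload": {"rows": [[20,[-1,22,0],[0,0,3.2]],[20,[1,22,0],[0,0,3.2]],[20,[2,22,0],[0,0,3.2]],[20,[3,15,0],[0,0,3.2]],[20,[2,7,0],[0,0,0]],[20,[0,0,0],[0,0,0]],[20,[0,0,0],[0,0,0]]]}}

```text
clock: 7.55
eef_pos: [594.8, -239.0, 198.2]
tcp_rot: [-3.141, 0.0, 0.282]
contact_force: [-0.1, 0.0, -3.3]
opening: 0.34
```

```bash
python3 -c "
from h import *
plan([597,-249,160],-74.4,2)
a=grab_frame('scene');b=grab_frame('top')
c=np.hstack([cv2.resize(a[110:230,150:270],(390,390),interpolation=2),cv2.resize(b[120:240,270:390],(390,390),interpolation=2)]); cv2.imwrite('pics/5.png',c)
"
```

```text
t 7.55 pos [ 594.8 -239.   198.2] yhead -73.8 F [-0.1  0.  -3.3] op 29.1
[-0.3, 5.1, 19.1] [-0.01, 0.01, 0.28]
[-0.3, 5.1, 19.1] [-0.01, 0.01, 0.28]
```

View pics/5.png

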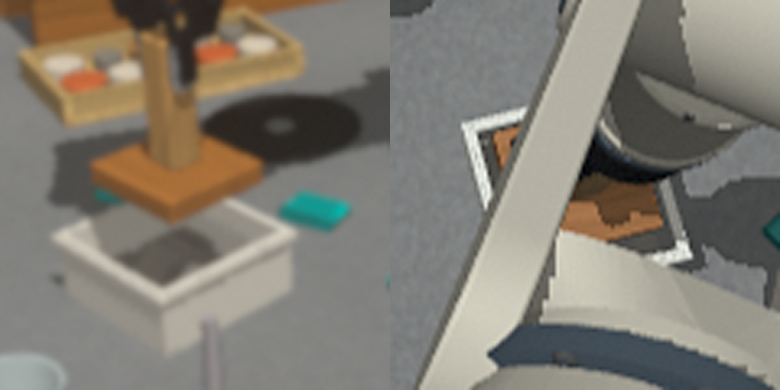

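The foot is above the tub and parallel to it: foot top corners at left-half px (92,165) and (263,160), rim corners at (52,238) and (295,237). I measure the relative offset.

```bash
python3 -c "
from h import *
f=lambda L:(np.array(L)+.5)/3.25-.5+[150,110]
T=backz('scene',f([(52,238),(163,302),(296,237)]),60);print(T,(T[0]+T[2])/2)
F=backz('scene',f([(92,165),(174,210),(263,160)]),129.5);print(F,(F[0]+F[2])/2)
for A in(T,F):
  e=np.diff(A,axis=0);print(np.linalg.norm(e,axis=1),np.degrees(np.arctan2(e[:,1],e[:,0]))%90)
"
```

```text
[[ 690.39591403 -290.94496711   60.        ]
 [ 648.91523575 -152.64870364   60.        ]
 [ 513.33125806 -188.11291723   60.        ]] [ 601.86358604 -239.52894217   60.        ]
[[ 655.59036042 -267.75506514  129.5       ]
 [ 628.78422277 -164.63498718  129.5       ]
 [ 532.66229383 -205.28251516  129.5       ]] [ 594.12632713 -236.51879015  129.5       ]
[144.38318171 140.14537256] [16.69612716 14.65824963]
[106.54726413 104.36305263] [14.57157097 22.92227029]
```

{"api": "servo_tool", "payload": {"rows": [[20,[0,3,10],[0,0,0.6]],[20,[2,4,15],[0,0,0]],[20,[0.5,1,12],[0,0,0]],[20,[0,0,3],[0,0,0]],[20,[0,0,0],[0,0,0]],[20,[0,0,0],[0,0,0]]]}}

```text
clock: 8.4
eef_pos: [599.9, -246.5, 158.7]
tcp_rot: [3.141, -0.001, 0.271]
contact_force: [-0.2, 0.3, -2.9]
opening: 0.345
```

```bash
python3 -c "
from h import *
plan([599,-246,158],-74.4,1)
s=sense();p=s['eef_pos']
a=grab_frame('scene');b=grab_frame('top')
def rect(x,y,th,w,h,z):
  t=np.radians(th);c=np.array([[-w,-h],[w,-h],[w,h],[-w,h]])/2@np.array([[np.cos(t),np.sin(t)],[-np.sin(t),np.cos(t)]])
  return np.c_[c+[x,y],np.full(4,z)]
out=[]
for n,im,x0,y0 in(('scene',a,150,110),('top',b,265,120)):
  S=3.25;o=cv2.resize(im[y0:y0+120,x0:x0+120],None,fx=S,fy=S,interpolation=2)
  dr=lambda r,c:cv2.polylines(o,[((proj(n,r)-[x0,y0]+.5)*S-.5).round().astype(np.int32)],True,c,1)
  dr(rect(597,-249,15.6,140,138,60),(0,0,255)); dr(rect(602,-242,15.6,140,138,60),(255,0,0))
  dr(rect(p[0],p[1],15.6,102,98,p[2]-68.5),(0,255,0))
  out.append(o)
cv2.imwrite('pics/6.png',np.hstack(out))
"
```

```text
t 8.4 pos [ 599.9 -246.5  158.7] yhead -74.5 F [-0.2  0.3 -2.9] op 29.5
[-0.7, -0.7, 0.7] [0.03, -0.03, -0.06]
```

View pics/6.png

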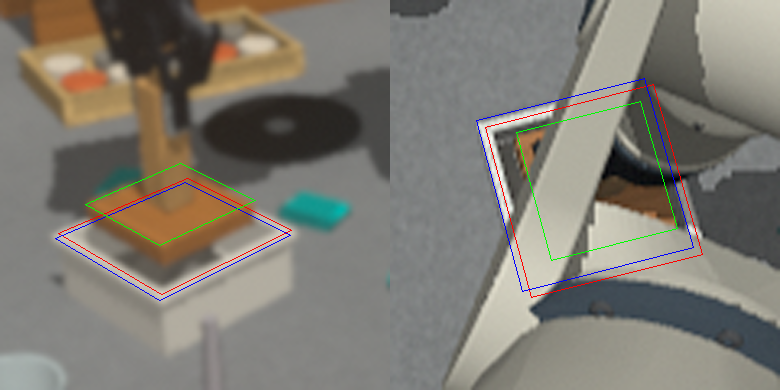

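Pictures 5 and 6 agree on the alignment once parallax is allowed for. In picture 6 the foot, marked by the green outline, sits inside the rim. The two tub estimates bracket the present position by about 4 mm, and there is 14 mm of clearance. I lower the foot inside the rim and watch the force.

{"api": "servo_tool", "payload": {"rows": [[20,[0,-1,5],[0,0,0]],[20,[0,0,6],[0,0,0]],[20,[0,0,5],[0,0,0]],[20,[0,0,4],[0,0,0]],[20,[0,0,0],[0,0,0]]]}}

```text
clock: 9.12
eef_pos: [599.2, -245.4, 137.9]
tcp_rot: [-3.141, 0.0, 0.271]
contact_force: [0.8, -0.3, -3.7]
opening: 0.345
```

```bash
python3 -c "
from h import *
s=sense();p=s['eef_pos'];print(p,s['contact_force'],s['wrist_torque'])
a=grab_frame('scene')
cv2.imwrite('pics/7.png',cv2.resize(a[140:220,155:255],None,fx=6,fy=6,interpolation=2))
"
```

```text
[ 599.16570407 -245.37494164  137.85630388] [ 0.81364825 -0.31035245 -3.66820287] [ 0.01045331 -0.02362544  0.02630399]
```

View pics/7.png

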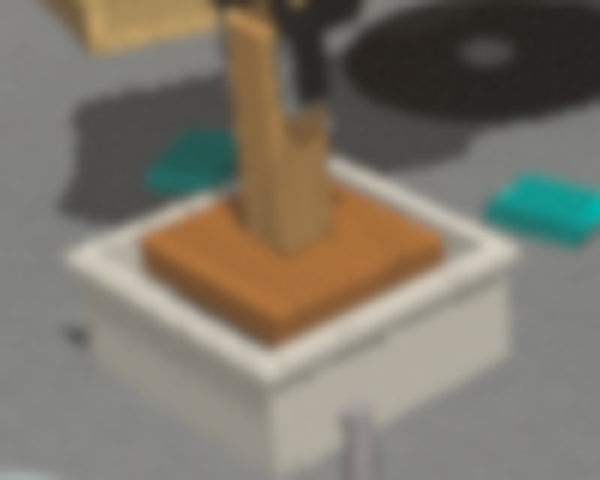

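The foot is centred inside the rim, with left and right gaps of about 75 px each and no contact force. I press down gently.

{"api": "servo_tool", "payload": {"rows": [[20,[0,0,2],[0,0,0]],[20,[0,0,2],[0,0,0]],[20,[0,0,2],[0,0,0]],[20,[0,0,2],[0,0,0]],[20,[0,0,2],[0,0,0]]]}}

```text
clock: 9.8
eef_pos: [599.3, -245.4, 128.0]
tcp_rot: [-3.141, 0.0, 0.271]
contact_force: [0.4, -0.2, -2.7]
opening: 0.339
```

{"api": "servo_tool", "payload": {"rows": [[20,[0,0,2],[0,0,0]],[20,[0,0,2],[0,0,0]],[20,[0,0,2],[0,0,0]],[20,[0,0,2],[0,0,0]],[20,[0,0,2],[0,0,0]]]}}

```text
clock: 10.42
eef_pos: [599.4, -245.4, 118.2]
tcp_rot: [3.142, -0.0, 0.271]
contact_force: [-0.9, -0.6, -3.0]
opening: 0.343
```

{"api": "servo_tool", "payload": {"rows": [[20,[0,0,2],[0,0,0]],[20,[0,0,2],[0,0,0]],[20,[0,0,1],[0,0,0]],[20,[0,0,1],[0,0,0]],[20,[0,0,1],[0,0,0]],[20,[0,0,0],[0,0,0]]]}}

```text
clock: 11.18
eef_pos: [599.3, -245.4, 111.2]
tcp_rot: [-3.142, 0.0, 0.271]
contact_force: [0.3, 0.1, -2.4]
opening: 0.343
```

{"api": "servo_tool", "payload": {"rows": [[20,[0,0,1],[0,0,0]],[20,[0,0,1],[0,0,0]],[20,[0,0,0.5],[0,0,0]],[20,[0,0,0],[0,0,0]]]}}

```text
clock: 11.68
eef_pos: [599.3, -245.4, 108.9]
tcp_rot: [-3.142, 0.0, 0.271]
contact_force: [-0.8, 1.6, -0.1]
opening: 0.343
```

{"api": "servo_tool", "payload": {"rows": [[20,[0,0,0.5],[0,0,0]],[20,[0,0,0.5],[0,0,0]],[20,[0,0,0],[0,0,0]]]}}

```text
clock: 12.05
eef_pos: [599.3, -245.4, 108.9]
tcp_rot: [3.141, -0.0, 0.271]
contact_force: [-5.1, 1.4, 9.2]
opening: 0.346
```

{"api": "servo_tool", "payload": {"rows": [[20,[0,0,0.5],[0,0,0]],[20,[0,0,0.5],[0,0,0]],[20,[0,0,0],[0,0,0]],[20,[0,0,0],[0,0,0]]]}}

```text
clock: 12.55
eef_pos: [599.3, -245.4, 108.9]
tcp_rot: [3.141, -0.0, 0.271]
contact_force: [-8.4, 2.8, 17.2]
opening: 0.343
```

{"api": "servo_tool", "payload": {"rows": [[20,[0,0,-1],[0,0,0]],[20,[0,0,-5],[0,0,0]],[20,[0,0,-10],[0,0,0]],[20,[0,0,-18],[0,0,0]],[20,[0,0,-25],[0,0,0]],[20,[0,0,-25],[0,0,0]],[20,[0,0,-10],[0,0,0]],[20,[0,0,0],[0,0,0]]]}}

```text
clock: 13.55
eef_pos: [599.7, -245.6, 201.7]
tcp_rot: [3.141, -0.001, 0.271]
contact_force: [0.3, -0.3, -4.4]
opening: 0.344
```

```bash
python3 -c "
from h import *
a=grab_frame('scene')
cv2.imwrite('pics/8.png',cv2.resize(a[120:220,155:255],None,fx=6,fy=6,interpolation=2))
plan([478,-15.5,200],-35.4,12)
"
```

```text
t 13.6 pos [ 599.2 -245.4  200.7] yhead -74.5 F [ 0.1 -0.4 -3.9] op 29.1
[-4.6, -21.2, 0.1] [-0.0, 0.0, -3.26]
[-3.4, -21.4, 0.1] [-0.0, 0.0, -3.26]
[-2.2, -21.5, 0.1] [-0.0, 0.0, -3.26]
[-0.9, -21.6, 0.1] [-0.0, 0.0, -3.26]
[0.3, -21.7, 0.1] [-0.0, 0.0, -3.26]
[1.5, -21.6, 0.1] [-0.0, 0.0, -3.26]
[2.7, -21.5, 0.1] [-0.0, 0.0, -3.26]
[4.0, -21.3, 0.1] [-0.0, 0.0, -3.26]
[5.2, -21.0, 0.1] [-0.0, 0.0, -3.26]
[6.3, -20.7, 0.1] [-0.0, 0.0, -3.26]
[7.5, -20.3, 0.1] [-0.0, 0.0, -3.26]
[8.7, -19.9, 0.1] [-0.0, 0.0, -3.26]
```

View pics/8.png

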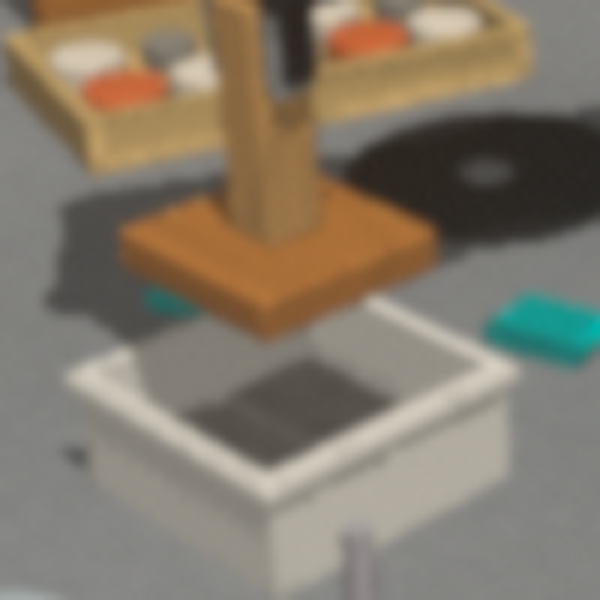

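The stones in the tub around (300,410) now look level and the foot is clear above the rim. I carry the tamper back, and will check the tub from the top before placing it.

{"api": "servo_tool", "payload": {"rows": [[20,[-2,-10,0],[0,0,-3.2]],[20,[-3.5,-21,0],[0,0,-3.2]],[20,[-2,-22,0],[0,0,-3.2]],[20,[-1,-22,0],[0,0,-3.2]],[20,[0,-22,0],[0,0,-3.2]],[20,[1.5,-22,0],[0,0,-3.2]],[20,[2.5,-22,0],[0,0,-3.2]],[20,[4,-21,0],[0,0,-3.2]]]}}

```text
clock: 14.6
eef_pos: [522.7, -99.7, 200.9]
tcp_rot: [3.141, -0.0, 0.722]
contact_force: [0.5, -0.4, -3.3]
opening: 0.343
```

{"api": "servo_tool", "payload": {"rows": [[20,[5,-21,0],[0,0,-3.2]],[20,[6,-21,0],[0,0,-3.2]],[20,[7.5,-20,0],[0,0,-3.2]],[20,[9,-20,0],[0,0,-3.2]],[20,[3,-10,0],[0,0,0]],[20,[0,0,0],[0,0,0]],[20,[0,0,0],[0,0,0]]]}}

```text
clock: 15.48
eef_pos: [477.6, -16.0, 200.9]
tcp_rot: [3.141, -0.0, 0.941]
contact_force: [0.5, -0.7, -2.6]
opening: 0.34
```

```bash
python3 -c "
from h import *
a=grab_frame('scene');b=grab_frame('top')
c=np.hstack([cv2.resize(a[130:230,150:250],(390,390),interpolation=2),cv2.resize(b[135:220,285:370],(390,390),interpolation=2)]); cv2.imwrite('pics/9.png',c)
for d in boxes_of('top','stone_a_center'): print(round(d['conf'],2),toworld('top',d['centre']).round(1))
plan([478,-15.5,95],-35.4,4)
"
```

```text
0.91 [ 436.4 -301.2   19.8]
0.89 [ 568.2 -253.9   23.6]
0.88 [ 566.3 -438.1   15.1]
0.73 [ 409.5 -155.1   13.7]
t 15.625 pos [477.5 -16.2 200.8] yhead -36.1 F [-0.4  0.1 -4.3] op 29.7
[0.2, -0.0, 26.4] [0.0, 0.0, -0.18]
[0.2, -0.0, 26.4] [0.0, 0.0, -0.18]
[0.2, 0.0, 26.4] [0.0, 0.0, -0.18]
[0.2, 0.0, 26.4] [0.0, 0.0, -0.18]
```

View pics/9.png

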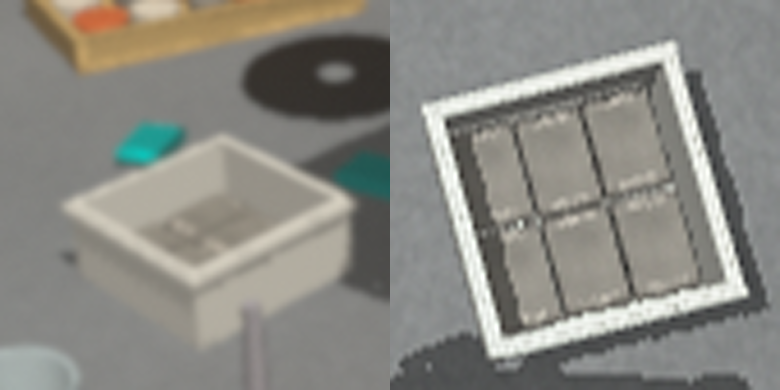

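All six stones now lie flat in a level 2x3 grid; the two formerly propped ones are at right-half px (560,160) and (585,260). I set the tamper down where it stood, which is clear of the tubs.

{"api": "servo_tool", "payload": {"rows": [[20,[0,0,20],[0,0,0]],[20,[0,0,30],[0,0,0]],[20,[0,0,30],[0,0,0]],[20,[0,0,18],[0,0,0]],[20,[0,0,8],[0,0,0]],[20,[0,0,3],[0,0,0]],[20,[0,0,1.5],[0,0,0]],[20,[0,0,0],[0,0,0]]]}}

```text
clock: 16.62
eef_pos: [477.6, -15.7, 90.8]
tcp_rot: [3.141, -0.0, 0.941]
contact_force: [0.7, 0.1, -3.5]
opening: 0.344
```

{"api": "servo_tool", "payload": {"rows": [[20,[0,0,1],[0,0,0]],[20,[0,0,1],[0,0,0]],[20,[0,0,0],[0,0,0]],[20,[0,0,0],[0,0,0]]]}}

```text
clock: 17.12
eef_pos: [477.4, -15.7, 88.8]
tcp_rot: [3.141, -0.0, 0.941]
contact_force: [-2.3, -0.4, 6.4]
opening: 0.345
```

The tamper is on the bench (+6 N). I open the fingers, retreat upward and move aside for a view.

{"api": "servo_tool", "payload": {"rows": [[40,[0,0,0],[0,0,0]],[60,[0,0,0],[0,0,0]],[85,[0,0,0],[0,0,0]],[85,[0,0,0],[0,0,0]],[85,[0,0,0],[0,0,0]],[85,[0,0,0],[0,0,0]],[85,[0,0,0],[0,0,0]],[85,[0,0,0],[0,0,0]]]}}

```text
clock: 18.12
eef_pos: [477.2, -15.7, 88.3]
tcp_rot: [-3.142, 0.0, 0.941]
contact_force: [0.5, 0.2, 0.3]
opening: 0.992
```

{"api": "servo_tool", "payload": {"rows": [[85,[0,0,-10],[0,0,0]],[85,[0,0,-20],[0,0,0]],[85,[0,0,-30],[0,0,0]],[85,[0,0,-40],[0,0,0]],[85,[0,0,-40],[0,0,0]],[85,[0,0,-20],[0,0,0]],[85,[20,-20,0],[0,0,0]],[85,[40,-40,0],[0,0,0]]]}}

```text
clock: 19.12
eef_pos: [464.4, 68.0, 249.5]
tcp_rot: [3.14, -0.001, 0.938]
contact_force: [0.8, 0.2, -0.0]
opening: 0.996
```

{"api": "servo_tool", "payload": {"rows": [[85,[40,-40,0],[0,0,0]],[85,[40,-40,0],[0,0,0]],[85,[40,-40,0],[0,0,0]],[85,[20,-20,0],[0,0,0]],[85,[0,0,0],[0,0,0]],[85,[0,0,0],[0,0,0]]]}}

```text
clock: 19.88
eef_pos: [433.2, 263.1, 248.5]
tcp_rot: [3.141, 0.0, 0.942]
contact_force: [0.1, -1.3, -0.4]
opening: 0.993
```

```bash
python3 -c "
from h import *
s=sense();print(s['clock'],s['eef_pos'],s['contact_force'])
a=grab_frame('scene');b=grab_frame('top')
c=np.hstack([cv2.resize(a[110:260,150:340],(390,308)),cv2.resize(b[110:260,190:380],(390,308))]); cv2.imwrite('pics/10.png',c)
"
```

```text
19.875 [433.17082988 263.05588008 248.52478115] [ 0.11156399 -1.27040019 -0.38583998]
```

View pics/10.png

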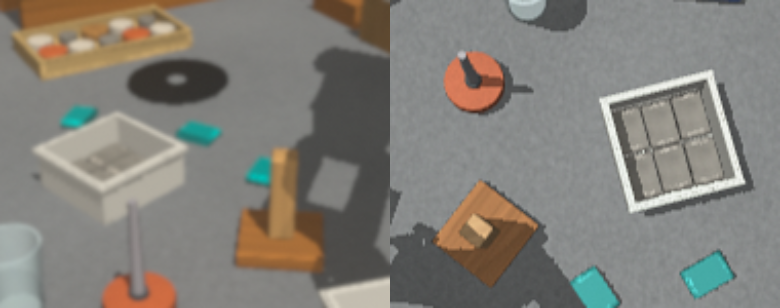

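The tamper stands upright at left-half px (282,215), clear of both tubs. The stones are flat in the tub at right-half px (675,140), and the robot is clear of everything.

```bash
python3 -c "
from rig import *
print(sign_off())"
```

```text
the job is handed in; nothing more can be done
None
```

The job is done and handed in at about 20 s of the 48 s allowed. I gripped the tamper by its post, turned it parallel to the tub and pressed it down to stone level. The last reading while pressing was about 17 N. I then lifted it out, set it back where it had stood and moved the arm clear.

**Last checks:** The final pictures from both cameras show all six stones flat and level in a 2x3 grid. The tamper stands upright on the bench, clear of both tubs, and nothing touches the robot.

**Disagreement:** The two cameras placed the tub about 9 mm apart. I aimed between the two estimates, and the foot went in with no contact force until it met the stones. No check failed.

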